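Find the box with the motor and set it in the repair holder

ROBOT

A 7-joint arm with a two-finger parallel gripper is mounted at the origin on the work surface. World frame = base frame: x ahead of the robot, y to its left, z up, the work surface at z = 0. Lengths are in m, angles in rad, forces in N, time in s.
With the tool pointing down it reaches from about 0.4 to 0.85 m from the base axis. Payload 4.5 kg.
Tool frame: the origin (TCP) lies at the very end of the fingers, on their centre line; the grasp point (between the pads) lies 19 mm behind it (r.grip_depth is the z of the grasp point in the tool frame, in m); z points along the fingers, y is the line along which they close (so a half turn about z gives the same grasp; the last joint's range is limited). The gripper opens to 88 mm and grips with 3 to 60 N. Pads are 18 mm wide; open, the fingers measure 123 mm over their backs; the gripper's body (75 mm by 187 mm) begins 45 mm behind the grasp point.
Start: joints at [-1.177, 0.689, -0.195, 1.565, 0.157, 0.902, -0.215], TCP at [0.22, 0.585, 0.239] pointing down, gripper open.
Joint ranges: [-3.01, 3.01], [-0.46, 2.08], [-1.47, 1.51], [0.13, 2.56], [-1, 4.14], [0.04, 2.09], [-2.66, 2.66]. Speed limits (rad/s): [2.57, 2.57, 3.14, 3.14, 3.14, 3.14, 3.14].

INTERFACE

Orientations are given as a unit quaternion [x, y, z, w].
In Python, from plant import r, viewer gives the robot as it stands (r), with the cameras (viewer).
- The arm moves only by the shell command python3 steer.py FILE [FORCE], which reads ROWS from the file FILE. ROWS is a JSON list of rows, 1 to 10 of them, each written [opening, [dx, dy, dz], [rx, ry, rz]]: the opening from 0.0 (shut) to 1.0 (fully open), then dx, dy, dz in a scale on which 1.0 is 1 m, then a rotation vector rx, ry, rz in normalised numbers (1 is 2 rad); each row is the pose to reach, as a shift and turn from the pose commanded when the command began, along the tool's axes at that moment; what a row does not reach only later rows make up. A row lasts 1/10 s, in which the tool goes at most 0.05 m and 0.15 rad, less where a joint would pass 70% of its speed; a pose out of reach is approached as far as the arm can. The fingers move at their own pace and stop on an object; FORCE is the grip in N (left out, the last holds). Time passes only in rows, so rows that do not move let the fingers close. It prints the time, the measured TCP pose, the force, the opening and the grip force at its end. No shift or turn number may pass 1 either way. Input that does not fit is refused with a message, and nothing moves.
- r.get_state(): the state, without advancing time (a new reading comes with each control period).
- viewer.snapshot(name): name is "side" or "top" or "wrist"; returns the picture (400x640x3 uint8, red, green, blue); there is no depth.
- viewer.camera_params(name): a dict with "fx", "fy", "cx", "cy" (pixels), "rvec" (rotation vector, rad) and "tvec" (3), from world to camera coordinates, as OpenCV has them. Camera axes: x right, y down, z forward; pixel columns grow to the right and rows downward; lengths in m; the calibration is good to about 2 mm. A picture is of the moment at which its call begins: read the wrist's pose just before it. camera_params takes no time and is no camera call; for the wrist camera it gives the pose at the moment of the call.
- r.finish_job(): hands the job in; it is judged then, once.
The state is a dict: "clock": time; "q": joint angles; "qd": joint speeds; "joint_torque": joint torques, N m; "tool_pos": TCP position; "eef_rot": TCP orientation; "contact_force": force on the tool from outside, world axes, zero at the start; "moment": the same for the moment, N m; "opening": opening from 0.0 (shut) to 1.0 (fully open); "finger_force": force on a finger pad.
Only numpy, scipy, OpenCV 4.12 (cv2) and the standard library are available. Lean on these libraries where they do the work, as an engineer would, in place of code of your own. Each camera call takes 0.05 s, during which the arm holds its last target. There are 200 camera calls.

TASK

Three identical closed boxes stand in the rack; one holds a motor, the others only packing: going from the robot's left to its right, lift each about 5 cm straight up over its own bay for a moment to feel its weight, setting it back in its bay before you take the next. Then put the heavy one lengthwise on the bed of the holder, between the sliding stop and the fixed end, slide the stop up until the box is tight against the fixed end, back the stop off to leave about half a centimetre of play, and let go. The light boxes stay in their own bays; drop or tip no box, and leave the toy loader, the toy wheel and the screw dish alone.

Things in the scene. Friction and masses are not known exactly. Their poses are not given: they have to be found in the camera images.
- rack: low plywood tray, 124 (x) x 308 mm (y), fixed, with three bays side by side along its y at 112 mm pitch; rims 16 mm above the table. Origin on the table under its centre. It stands left or right of the holder, its x within 0.25 rad of the robot's
- bay_1 (a point): centre of the floor of the rack's left (+y) bay, 6 mm above the table, axes as the rack's; the bay is 112 (x) x 70 mm (y) inside, with rims 10 mm above its floor
- bay_2 (a point): centre of the floor of the rack's middle bay, 6 mm above the table, axes as the rack's; the bay is 112 (x) x 70 mm (y) inside, with rims 10 mm above its floor
- bay_3 (a point): centre of the floor of the rack's right (-y) bay, 6 mm above the table, axes as the rack's; the bay is 112 (x) x 70 mm (y) inside, with rims 10 mm above its floor
- box_1: one of three identical closed cardboard boxes, 96 (its x) x 56 (its y) x 64 mm high, rigid, symmetrical under a half turn; origin at the centre of its underside. It starts in bay_1, long side along the rack's x, within 3 mm and 0.03 rad. Any one of the three holds the motor and weighs 0.45 to 0.7 kg in all; the others weigh 0.13 to 0.2 kg.
- box_2: one of three identical closed cardboard boxes, 96 (its x) x 56 (its y) x 64 mm high, rigid, symmetrical under a half turn; origin at the centre of its underside. It starts in bay_2, long side along the rack's x, within 3 mm and 0.03 rad. Any one of the three holds the motor and weighs 0.45 to 0.7 kg in all; the others weigh 0.13 to 0.2 kg.
- box_3: one of three identical closed cardboard boxes, 96 (its x) x 56 (its y) x 64 mm high, rigid, symmetrical under a half turn; origin at the centre of its underside. It starts in bay_3, long side along the rack's x, within 3 mm and 0.03 rad. Any one of the three holds the motor and weighs 0.45 to 0.7 kg in all; the others weigh 0.13 to 0.2 kg.
- holder: low aluminium holder, fixed, 240 (its x) x 100 mm (its y), its x within 0.25 rad of the robot's. Origin on the table, on the centre line, 75 mm before the fixed end. Bed 6 mm above the table; side rails 70 mm apart inside (a box has 7 mm of play each side), 10 mm above the bed. The stop slides between them from the -x end
- fixed_end (a point): foot, at bed height, of the inner face of the holder's fixed end, a dark upright plate 40 mm above the bed, at holder x = +75 mm; a box tight against it has its centre at holder x = +27 mm
- stop (a joint): travel of the holder's sliding stop in m, 0 to 0.07, growing towards the fixed end; its face is at holder x = -75 mm + value. Friction about 1.5 N, stays where left; starts at 0 to 0.012. Pushing the heavy box along the bed takes up to 10 N in all. With a box tight against the fixed end it reads 0.054
- stop_grip (a point): point to pinch on the stop: a black upright fin, 16 mm thick (holder y), 32 mm long (holder x), its top 80 mm above the table; this point lies in its middle, 64 mm above the table, 26 mm behind the stop's face. Below the fin is a grey block, 52 (x) x 64 (y) mm, top 36 mm above the table
- stop_face (a point): centre foot of the stop's flat face towards the box, at bed height; axes as the holder's (x towards the fixed end)
- toy_loader: yellow toy wheel loader, about 70 x 115 x 60 mm, loose, at the far side; leave alone
- toy_wheel: black toy tyre lying flat, 72 mm across, 32 mm high, loose; leave alone
- screw_dish: small round steel dish, 68 mm across, 18 mm high, loose; leave alone

How it is judged:
On the way, in this order (a step that is already met when the one before it is completed fails the run):
1. the left box is lifted at least 30 mm over its bay (x of box_1 in the frame of bay_1 between -0.04 and 0.04 m and y of box_1 in the frame of bay_1 between -0.04 and 0.04 m and z of box_1 in the frame of bay_1 above 0.03 m), for 0.2 s.
2. with the left box back in its bay, the middle box is lifted at least 30 mm over its bay (x of box_2 in the frame of bay_2 between -0.04 and 0.04 m and y of box_2 in the frame of bay_2 between -0.04 and 0.04 m and z of box_2 in the frame of bay_2 above 0.03 m and x of box_1 in the frame of bay_1 between -0.015 and 0.015 m and y of box_1 in the frame of bay_1 between -0.015 and 0.015 m and z of box_1 in the frame of bay_1 between -0.004 and 0.004 m), for 0.2 s.
3. with the left and middle boxes back, the right box is lifted at least 30 mm over its bay (x of box_3 in the frame of bay_3 between -0.04 and 0.04 m and y of box_3 in the frame of bay_3 between -0.04 and 0.04 m and z of box_3 in the frame of bay_3 above 0.03 m and x of box_1 in the frame of bay_1 between -0.015 and 0.015 m and y of box_1 in the frame of bay_1 between -0.015 and 0.015 m and z of box_1 in the frame of bay_1 between -0.004 and 0.004 m and x of box_2 in the frame of bay_2 between -0.015 and 0.015 m and y of box_2 in the frame of bay_2 between -0.015 and 0.015 m and z of box_2 in the frame of bay_2 between -0.004 and 0.004 m), for 0.2 s.
4. the heavy box stands on the holder's bed between stop and fixed end, the light ones in their bays (((y of box_1 in the frame of holder between -0.012 and 0.012 m and z of box_1 in the frame of holder between 0.002 and 0.01 m and angle between the x axis of box_1 and the x axis of holder, either way round below 0.2 rad and angle between box_1's own z axis and vertical below 0.1 rad and contact force between box_1 and holder above 3 N and x of box_2 in the frame of bay_2 between -0.015 and 0.015 m and y of box_2 in the frame of bay_2 between -0.015 and 0.015 m and z of box_2 in the frame of bay_2 between -0.004 and 0.004 m and x of box_3 in the frame of bay_3 between -0.015 and 0.015 m and y of box_3 in the frame of bay_3 between -0.015 and 0.015 m and z of box_3 in the frame of bay_3 between -0.004 and 0.004 m) or (y of box_2 in the frame of holder between -0.012 and 0.012 m and z of box_2 in the frame of holder between 0.002 and 0.01 m and angle between the x axis of box_2 and the x axis of holder, either way round below 0.2 rad and angle between box_2's own z axis and vertical below 0.1 rad and contact force between box_2 and holder above 3 N and x of box_1 in the frame of bay_1 between -0.015 and 0.015 m and y of box_1 in the frame of bay_1 between -0.015 and 0.015 m and z of box_1 in the frame of bay_1 between -0.004 and 0.004 m and x of box_3 in the frame of bay_3 between -0.015 and 0.015 m and y of box_3 in the frame of bay_3 between -0.015 and 0.015 m and z of box_3 in the frame of bay_3 between -0.004 and 0.004 m) or (y of box_3 in the frame of holder between -0.012 and 0.012 m and z of box_3 in the frame of holder between 0.002 and 0.01 m and angle between the x axis of box_3 and the x axis of holder, either way round below 0.2 rad and angle between box_3's own z axis and vertical below 0.1 rad and contact force between box_3 and holder above 3 N and x of box_1 in the frame of bay_1 between -0.015 and 0.015 m and y of box_1 in the frame of bay_1 between -0.015 and 0.015 m and z of box_1 in the frame of bay_1 between -0.004 and 0.004 m and x of box_2 in the frame of bay_2 between -0.015 and 0.015 m and y of box_2 in the frame of bay_2 between -0.015 and 0.015 m and z of box_2 in the frame of bay_2 between -0.004 and 0.004 m))), for 0.2 s.
5. the stop presses on the box (over 1 N), which is against the fixed end (within 4.5 mm) (((y of box_1 in the frame of holder between -0.012 and 0.012 m and z of box_1 in the frame of holder between 0.002 and 0.01 m and angle between the x axis of box_1 and the x axis of holder, either way round below 0.2 rad and angle between box_1's own z axis and vertical below 0.1 rad and contact force between box_1 and holder above 3 N and x of box_1 in the frame of holder above 0.0225 m and contact force between stop and box_1 above 1 N) or (y of box_2 in the frame of holder between -0.012 and 0.012 m and z of box_2 in the frame of holder between 0.002 and 0.01 m and angle between the x axis of box_2 and the x axis of holder, either way round below 0.2 rad and angle between box_2's own z axis and vertical below 0.1 rad and contact force between box_2 and holder above 3 N and x of box_2 in the frame of holder above 0.0225 m and contact force between stop and box_2 above 1 N) or (y of box_3 in the frame of holder between -0.012 and 0.012 m and z of box_3 in the frame of holder between 0.002 and 0.01 m and angle between the x axis of box_3 and the x axis of holder, either way round below 0.2 rad and angle between box_3's own z axis and vertical below 0.1 rad and contact force between box_3 and holder above 3 N and x of box_3 in the frame of holder above 0.0225 m and contact force between stop and box_3 above 1 N))), for 0.05 s.
At the end, for the whole second after the job is handed in: The heavy box stands upright on the holder's bed within 4.5 mm of the fixed end, with a gap of 1.5 to 12 mm between it and the stop, at rest and released; the two light boxes stand in their own bays (within 15 mm of the bay's centre) (((y of box_1 in the frame of holder between -0.012 and 0.012 m and z of box_1 in the frame of holder between 0.002 and 0.01 m and angle between the x axis of box_1 and the x axis of holder, either way round below 0.2 rad and angle between box_1's own z axis and vertical below 0.1 rad and contact force between box_1 and holder above 3 N and x of box_1 in the frame of holder above 0.0225 m and x of box_1 in the frame of stop_face between 0.0495 and 0.06 m and linear speed of box_1 below 0.02 m/s and x of box_2 in the frame of bay_2 between -0.015 and 0.015 m and y of box_2 in the frame of bay_2 between -0.015 and 0.015 m and z of box_2 in the frame of bay_2 between -0.004 and 0.004 m and x of box_3 in the frame of bay_3 between -0.015 and 0.015 m and y of box_3 in the frame of bay_3 between -0.015 and 0.015 m and z of box_3 in the frame of bay_3 between -0.004 and 0.004 m) or (y of box_2 in the frame of holder between -0.012 and 0.012 m and z of box_2 in the frame of holder between 0.002 and 0.01 m and angle between the x axis of box_2 and the x axis of holder, either way round below 0.2 rad and angle between box_2's own z axis and vertical below 0.1 rad and contact force between box_2 and holder above 3 N and x of box_2 in the frame of holder above 0.0225 m and x of box_2 in the frame of stop_face between 0.0495 and 0.06 m and linear speed of box_2 below 0.02 m/s and x of box_1 in the frame of bay_1 between -0.015 and 0.015 m and y of box_1 in the frame of bay_1 between -0.015 and 0.015 m and z of box_1 in the frame of bay_1 between -0.004 and 0.004 m and x of box_3 in the frame of bay_3 between -0.015 and 0.015 m and y of box_3 in the frame of bay_3 between -0.015 and 0.015 m and z of box_3 in the frame of bay_3 between -0.004 and 0.004 m) or (y of box_3 in the frame of holder between -0.012 and 0.012 m and z of box_3 in the frame of holder between 0.002 and 0.01 m and angle between the x axis of box_3 and the x axis of holder, either way round below 0.2 rad and angle between box_3's own z axis and vertical below 0.1 rad and contact force between box_3 and holder above 3 N and x of box_3 in the frame of holder above 0.0225 m and x of box_3 in the frame of stop_face between 0.0495 and 0.06 m and linear speed of box_3 below 0.02 m/s and x of box_1 in the frame of bay_1 between -0.015 and 0.015 m and y of box_1 in the frame of bay_1 between -0.015 and 0.015 m and z of box_1 in the frame of bay_1 between -0.004 and 0.004 m and x of box_2 in the frame of bay_2 between -0.015 and 0.015 m and y of box_2 in the frame of bay_2 between -0.015 and 0.015 m and z of box_2 in the frame of bay_2 between -0.004 and 0.004 m))); the robot touches nothing.
It fails at once if a box is dropped (moving faster than 0.5 m/s out of the fingers) ((linear speed of box_1 above 0.5 m/s and contact force between box_1 and the fingers below 0.2 N) or (linear speed of box_2 above 0.5 m/s and contact force between box_2 and the fingers below 0.2 N) or (linear speed of box_3 above 0.5 m/s and contact force between box_3 and the fingers below 0.2 N)).
It fails at once if a box is tipped by more than 0.6 rad (angle between any of box_1, box_2, box_3's own z axis and vertical above 0.6 rad).
It fails at once if the toy loader, toy wheel or screw dish is moved more than 25 mm (distance of any of toy_loader, toy_wheel, screw_dish from where it was at the start of the episode above 0.025 m).
It also fails if it takes over 72 s, if anything falls off the work surface, if the arm or the gripper's body presses on something with over 40 N, if the wrist force passes 120 N, or if a joint passes its speed limit or range.

## Working session

There is one attempt and no reset: what is moved stays moved. The work goes in short steps, Python scripts to look and compute and a shell command to move; the robot and the scene stay as the last step left them, time stands still between calls to the robot, and variables do not carry over. Pictures are saved under pics/ and viewed, at most 10 in all, crops included, and the job is handed in when it is done.

```bash
ls; mkdir -p pics; python3 - <<'E'
from plant import r, viewer
import cv2,numpy as np
s=r.get_state();print(s)
for n in("top","side"):
    print(viewer.camera_params(n)); cv2.imwrite(f"pics/{n}0.png",viewer.snapshot(n)[:,:,::-1])
E
```

```text
pics
plant.py
steer.py
{'clock': 0.0, 'q': array([-1.17717378,  0.68998851, -0.19452089,  1.56637407,  0.15733351,
        0.90251238, -0.21510057]), 'qd': array([ 0.00183249, -0.00044494, -0.00033786, -0.00016144,  0.00129433,
        0.00020067,  0.00064455]), 'joint_torque': array([-1.12118771e-03, -5.27557111e+01, -1.26707632e+00, -1.53420120e+01,
       -5.25962294e-02,  6.64200605e-03,  1.64840453e-04]), 'tool_pos': array([0.21989014, 0.58434263, 0.2378994 ]), 'eef_rot': array([ 1.78886287e-01,  9.83869304e-01, -9.38860390e-04, -8.86893339e-05]), 'contact_force': array([-0.13420057, -0.02861711,  0.92863485]), 'moment': array([-0.02106319, -0.00876467,  0.01643776]), 'finger_force': 0.0, 'opening': 1.0005353296207526}
{'fx': 361.8270611563008, 'fy': 361.8270611563008, 'cx': 318.8911983577422, 'cy': 203.8319666302007, 'rvec': array([ 2.1704166 , -2.10420529,  0.23567675]), 'tvec': array([-0.03893631,  0.62778899,  0.72750912])}
{'fx': 464.85771217068594, 'fy': 464.85771217068594, 'cx': 323.7875255095723, 'cy': 205.12707035858259, 'rvec': array([ 0.24237725, -2.89779044,  1.00392166]), 'tvec': array([0.59788402, 0.11685187, 1.06527754])}
```

View pics/top0.png

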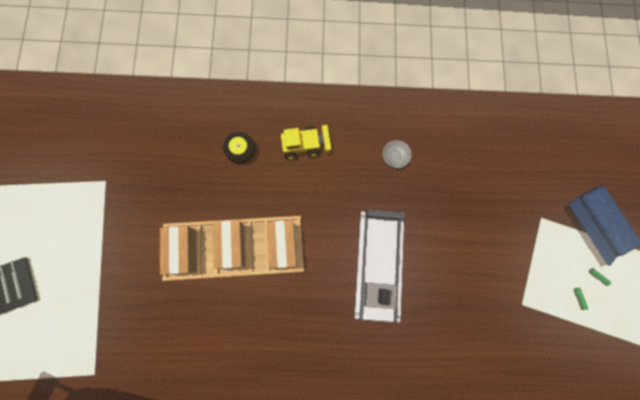

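View pics/side0.png

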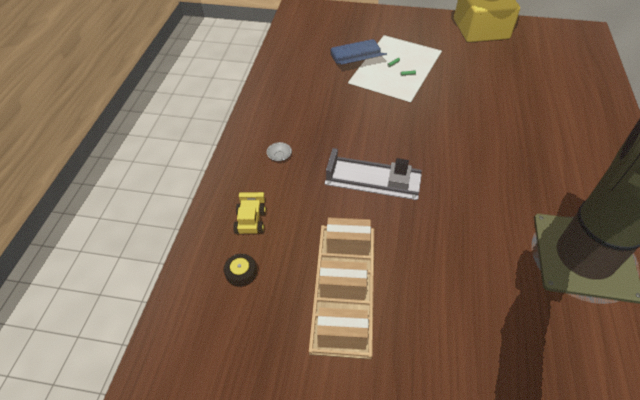

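The top view shows the rack at cols 160–303, rows 216–280, with boxes 1–3 from left to right. The holder is at cols 355–405, rows 210–322, with its fixed end at the top (+x) and the stop fin at about (384,297). In the side view the rack is at (345,290) and the holder at (373,175).

Next I'll view enlarged crops.

```bash
python3 - <<'E'
import cv2
t=cv2.imread("pics/top0.png");s=cv2.imread("pics/side0.png")
def crop(im,x0,y0,x1,y1,k,n):
    c=cv2.resize(im[y0:y1,x0:x1],None,fx=k,fy=k,interpolation=cv2.INTER_CUBIC)
    for x in range((x0//10+1)*10,x1,10):
        cv2.line(c,((x-x0)*k+k//2,0),((x-x0)*k+k//2,8 if x%50 else 20),(0,255,255),1)
    for y in range((y0//10+1)*10,y1,10):
        cv2.line(c,(0,(y-y0)*k+k//2),(8 if y%50 else 20,(y-y0)*k+k//2),(0,255,255),1)
    cv2.imwrite(n,c)
crop(t,150,200,416,330,3,"pics/tc.png")
crop(s,300,140,430,360,3-0,"pics/sc_.png")
crop(s,305,210,385,360,4,"pics/a.png");crop(s,318,145,428,205,4,"pics/b.png")
import numpy as np
a=cv2.imread("pics/a.png");b=cv2.imread("pics/b.png");m=np.zeros((600,320+10+440,3),np.uint8);m[:600,:320]=a;m[:240,330:]=b;cv2.imwrite("pics/sc.png",m)
E
```

```text
(no output)
```

View pics/tc.png

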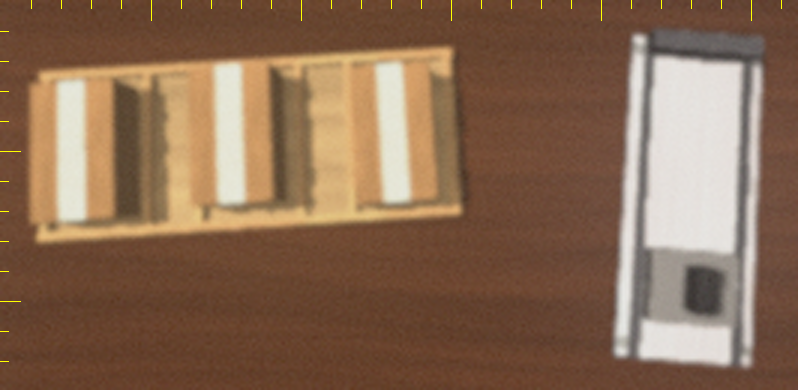

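View pics/sc.png

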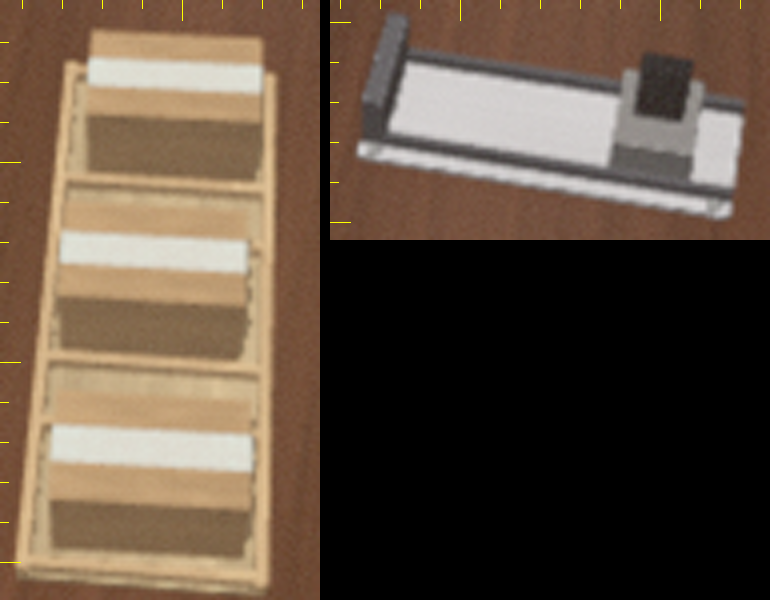

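Both crops are clear. In the top crop (3x) the tape ends, which are the mid-ends of the lids, are at:
- Box 1: (70,80) and (72,221)
- Box 2: (228,64) and (231,205)
- Box 3: (389,62) and (396,203)

In the side crop (4x) they are at:
- Box 1: (50,443) and (252,452)
- Box 2: (61,246) and (247,254)
- Box 3: (89,72) and (262,77)

The holder's fixed end is top-left in the side crop, and the stop fin is at (667,88).

```bash
cat > h.py <<'E'
import numpy as np,cv2
from scipy.spatial.transform import Rotation as R
from scipy.optimize import least_squares
def cam(p): 
    K=np.array([[p['fx'],0,p['cx']],[0,p['fy'],p['cy']],[0,0,1]]);return K,cv2.Rodrigues(np.array(p['rvec']))[0],np.array(p['tvec'])
def tri(obs): # [(params,(u,v)),...]
    Ps=[cam(p) for p,_ in obs]
    A=[]
    for (K,Rm,t),(_,(u,v)) in zip(Ps,obs):
        P=K@np.c_[Rm,t];A+=[u*P[2]-P[0],v*P[2]-P[1]]
    X=np.linalg.svd(np.array(A))[2][-1];X=X[:3]/X[3]
    e=[np.linalg.norm(proj(p,X)-np.array(uv)) for p,uv in obs]
    return X,e
def proj(p,X):
    K,Rm,t=cam(p);c=K@(Rm@np.asarray(X).reshape(-1,3).T+t[:,None]);return (c[:2]/c[2]).T.squeeze()
def plane(p,uv,z):
    K,Rm,t=cam(p);d=Rm.T@np.linalg.inv(K)@np.array([*uv,1]);c=-Rm.T@t;return c+d*(z-c[2])/d[2]
def tool(s): return R.from_quat(s['eef_rot'])
def totool(s,dw): return tool(s).inv().apply(dw)
E
python3 - <<'E'
from h import *
from plant import r, viewer
pt=viewer.camera_params("top");ps=viewer.camera_params("side")
for p in(pt,ps):
    K,Rm,t=cam(p);print("cam",(-Rm.T@t).round(3))
T=lambda x,y:(150+(x-1)/3,200+(y-1)/3)
S=lambda x,y:(305+(x-1.5)/4,210+(y-1.5)/4)
B=lambda x,y:(318+(x-330-1.5)/4,145+(y-1.5)/4)
for n,a in {1:[(70,80),(50,443),(72,221),(252,452)],2:[(228,64),(61,246),(231,205),(247,254.5)],3:[(389,62),(89,72),(396,203),(262,77)]}.items():
    f,e1=tri([(pt,T(*a[0])),(ps,S(*a[1]))]);b,e2=tri([(pt,T(*a[2])),(ps,S(*a[3]))])
    d=f-b;print("box",n,((f+b)/2).round(4),"len",np.linalg.norm(d).round(4),"yaw",np.arctan2(d[1],d[0]).round(3),np.round(e1+e2,2))
print("rack rim")
for a,b in[((38,72),(18,570)),((453,47),(66,62)),((462,213),(275,73)),((36,243),(267,588))]:
    print(plane(pt,T(*a),.016).round(4),plane(ps,S(*b),.016).round(4))
print("holder bed +x-left/right, -x end left/right, (z=.006)")
for q in[(633,35),(763,37),(614,356),(751,366)]: print(plane(pt,T(*q),.016).round(4))
print("fin top",plane(pt,T(704,291),.08))
print("fin tri",tri([(pt,T(704,291)),(ps,B(667,62))]))
print("side: foot near, far",plane(ps,B(388,137),.006),plane(ps,B(411,65),.006))
print("outer near corners",plane(ps,B(358,145),.016),plane(ps,B(732,203),.016))
print("side block front top near/far", plane(ps,B(613,147),.036),plane(ps,B(622,72),.036))
E
```

```text
cam [0.482 0.004 0.832]
cam [0.484 0.66  0.915]
box 1 [0.521  0.2798 0.0679] len 0.0976 yaw 0.117 [0.41 0.27 0.24 0.16]
box 2 [0.5353 0.1719 0.0687] len 0.0973 yaw 0.101 [0.12 0.08 0.55 0.33]
box 3 [0.5399 0.0591 0.0686] len 0.0973 yaw 0.101 [0.2  0.11 0.56 0.32]
rack rim
[0.5797 0.3286 0.016 ] [0.5789 0.3309 0.016 ]
[0.6089 0.02   0.016 ] [0.609  0.0233 0.016 ]
[0.4851 0.0088 0.016 ] [0.4855 0.0111 0.016 ]
[0.4551 0.3167 0.016 ] [0.4571 0.3195 0.016 ]
holder bed +x-left/right, -x end left/right, (z=.006)
[ 0.6227 -0.1173  0.016 ]
[ 0.6245 -0.2177  0.016 ]
[ 0.3862 -0.1049  0.016 ]
[ 0.3816 -0.2049  0.016 ]
fin top [ 0.43744919 -0.15716489  0.08      ]
fin tri (array([ 0.43754345, -0.15674553,  0.08195916]), [np.float64(0.01068440754792604), np.float64(0.005422074685627418)])
side: foot near, far [ 0.60776801 -0.13467867  0.006     ] [ 0.60273931 -0.20091481  0.006     ]
outer near corners [ 0.62432651 -0.11608189  0.016     ] [ 0.38574438 -0.10623265  0.016     ]
side block front top near/far [ 0.46334563 -0.12286276  0.036     ] [ 0.46306869 -0.18819861  0.036     ]
```

Triangulation agrees with the text: the lids are at z ≈ 0.069 (expected 0.070) and 97 mm long. The fin top triangulates to 0.082 (expected 0.080).

- **Rack:** centre (0.5325, 0.170), yaw about 0.10
- **Holder:** origin (0.531, -0.1625), yaw about -0.052, with the stop at roughly 0.008

Next I'll compute the move over box 1.

```bash
cat > go.py <<'E'
import sys
from h import *
from plant import r, viewer
s=r.get_state();Rt=tool(s)
def delta(x,y,z,th):
    c,n=np.cos(th),np.sin(th)
    G=R.from_matrix(np.array([[-c,-n,0],[-n,c,0],[0,0,-1]]).T)
    return Rt.inv().apply(np.array([x,y,z])-s['tool_pos']).round(4),(Rt.inv()*G).as_rotvec().round(4)
print(s['clock'],s['tool_pos'].round(4),s['contact_force'].round(2),s['opening'].round(3),s['finger_force'])
for a in sys.argv[1:]: print(a,*delta(*map(float,a.split(','))))
E
python3 go.py .521,.2798,.16,.105 .521,.2798,.027,.105
```

```text
Traceback (most recent call last):
  File "go.py", line 9, in <module>
    print(s['clock'],s['tool_pos'].round(4),s['contact_force'].round(2),s['opening'].round(3),s['finger_force'])
                                                                        ^^^^^^^^^^^^^^^^^^
AttributeError: 'float' object has no attribute 'round'
```

```bash
sed -i "s/s\['opening'\].round(3)/round(s['opening'],3)/" go.py
python3 go.py .521,.2798,.16,.105 .521,.2798,.027,.105
```

```text
0.1 [0.2199 0.5845 0.238 ] [-0.59  0.41 -0.01] 0.998 0.0
.521,.2798,.16,.105 [-0.3891 -0.179   0.0783] [-1.500e-03 -3.000e-04 -4.648e-01]
.521,.2798,.027,.105 [-0.3891 -0.1788  0.2113] [-1.500e-03 -3.000e-04 -4.648e-01]
```

The rows are not in the units I measure in: turns go in shares of 2 rad. I convert before sending: -0.465 rad / 2 = -0.2325.

```bash
echo '[[1, [-0.03, -0.014, 0], [0, 0, -0.025]], [1, [-0.075, -0.034, 0], [0, 0, -0.06]], [1, [-0.12, -0.055, 0.01], [0, 0, -0.09]], [1, [-0.165, -0.076, 0.02], [0, 0, -0.12]], [1, [-0.21, -0.097, 0.03], [0, 0, -0.15]], [1, [-0.255, -0.117, 0.045], [0, 0, -0.18]], [1, [-0.3, -0.138, 0.06], [0, 0, -0.21]], [1, [-0.345, -0.159, 0.07], [0, 0, -0.2325]], [1, [-0.375, -0.172, 0.078], [0, 0, -0.2325]], [1, [-0.389, -0.179, 0.078], [0, 0, -0.2325]]]' > mv.in && python3 steer.py mv.in 25
echo '[[1, [0, 0, 0], [0, 0, 0]], [1, [0, 0, 0], [0, 0, 0]]]' > mv.in && python3 steer.py mv.in
python3 - <<'E'
from plant import r, viewer
import cv2
print(viewer.camera_params("wrist"));cv2.imwrite("pics/w1.png",viewer.snapshot("wrist")[:,:,::-1])
E
python3 go.py .521,.2798,.027,.105
```

```text
clock: 1.1
tool_pos: [0.5237, 0.2749, 0.1588]
eef_rot: [-0.049, 0.999, -0.002, -0.001]
contact_force: [0.2, -0.6, -0.2]
opening: 0.999
finger_force: 0.0
clock: 1.3
tool_pos: [0.5198, 0.2826, 0.1611]
eef_rot: [-0.054, 0.999, 0.001, -0.0]
contact_force: [-0.2, -0.1, -0.1]
opening: 1.0
finger_force: 0.0
{'fx': 295.11011514417964, 'fy': 295.11011514417964, 'cx': 318.22641488665954, 'cy': 193.65021269442897, 'rvec': array([-1.97439949, -2.19886436, -0.29036392]), 'tvec': array([-0.22486697, -0.54448723,  0.17081817])}
1.35 [0.5193 0.2834 0.1613] [-0.8   0.1  -0.61] 0.999 0.0
.521,.2798,.027,.105 [-0.0013 -0.0041  0.1342] [ 0.0025 -0.0005  0.0038]
```

View pics/w1.png

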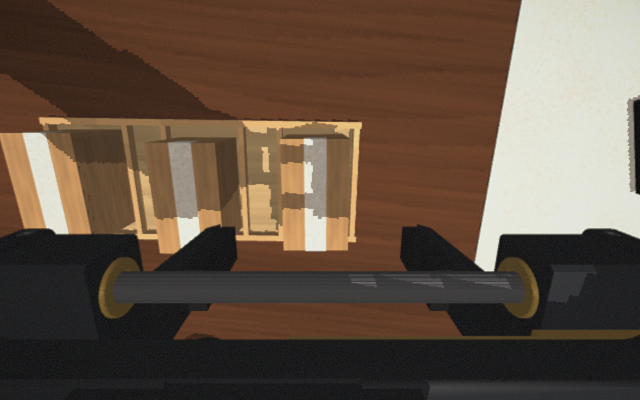

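The wrist view shows box 1 (cols 285–348, lid tape at about col 316) centred between the fingertips (inner edges at cols 236 and 402). The neighbouring boxes are clear of the fingers, so I'll go down and grip.

```bash
echo '[[1, [0, 0, 0.03], [0, 0, 0]], [1, [0, 0, 0.065], [0, 0, 0]], [1, [0, 0, 0.1], [0, 0, 0]], [1, [0, 0, 0.122], [0, 0, 0]], [1, [0, 0, 0.132], [0, 0, 0]], [1, [0, 0, 0.132], [0, 0, 0]], [1, [0, 0, 0.132], [0, 0, 0]]]' > mv.in && python3 steer.py mv.in
echo '[[0, [0, 0, 0], [0, 0, 0]], [0, [0, 0, 0], [0, 0, 0]], [0, [0, 0, 0], [0, 0, 0]], [0, [0, 0, 0], [0, 0, 0]], [0, [0, 0, 0], [0, 0, 0]], [0, [0, 0, 0], [0, 0, 0]], [0, [0, 0, 0], [0, 0, 0]]]' > mv.in && python3 steer.py mv.in 30
```

```text
clock: 2.05
tool_pos: [0.5211, 0.2821, 0.0299]
eef_rot: [-0.053, 0.999, 0.001, 0.001]
contact_force: [0.5, 0.2, 0.6]
opening: 0.999
finger_force: 0.0
clock: 2.75
tool_pos: [0.5213, 0.2805, 0.0291]
eef_rot: [-0.053, 0.999, 0.0, 0.0]
contact_force: [-1.3, -0.5, 4.6]
opening: 0.63
finger_force: 30.0
```

```bash
echo '[[0, [0, 0, -0.01], [0, 0, 0]], [0, [0, 0, -0.025], [0, 0, 0]], [0, [0, 0, -0.04], [0, 0, 0]], [0, [0, 0, -0.05], [0, 0, 0]], [0, [0, 0, -0.052], [0, 0, 0]], [0, [0, 0, -0.052], [0, 0, 0]], [0, [0, 0, -0.052], [0, 0, 0]], [0, [0, 0, -0.052], [0, 0, 0]], [0, [0, 0, -0.052], [0, 0, 0]]]' > mv.in && python3 steer.py mv.in
echo '[[0, [0, 0, 0], [0, 0, 0]], [0, [0, 0, 0], [0, 0, 0]]]' > mv.in && python3 steer.py mv.in | grep force
```

```text
clock: 3.65
tool_pos: [0.5208, 0.2804, 0.0802]
eef_rot: [-0.053, 0.999, -0.0, -0.0]
contact_force: [-0.4, -0.2, -2.0]
opening: 0.633
finger_force: 30.0
contact_force: [-0.4, -1.0, -2.3]
finger_force: 30.0
```

Box 1 pulls about 2 N, so it is light. Setting it back.

```bash
echo '[[0, [0, 0, 0.015], [0, 0, 0]], [0, [0, 0, 0.03], [0, 0, 0]], [0, [0, 0, 0.042], [0, 0, 0]], [0, [0, 0, 0.048], [0, 0, 0]], [0, [0, 0, 0.051], [0, 0, 0]], [0, [0, 0, 0.052], [0, 0, 0]], [0, [0, 0, 0.0525], [0, 0, 0]], [0, [0, 0, 0.0525], [0, 0, 0]]]' > mv.in && python3 steer.py mv.in | grep -v eef
echo '[[0.85, [0, 0, 0], [0, 0, 0]], [1, [0, 0, 0], [0, 0, 0]], [1, [0, 0, 0], [0, 0, 0]], [1, [0, 0, 0], [0, 0, 0]], [1, [0, 0, -0.03], [0, 0, 0]], [1, [0, 0, -0.075], [0, 0, 0]], [1, [0, 0, -0.11], [0, 0, 0]], [1, [0, 0, -0.12], [0, 0, 0]]]' > mv.in && python3 steer.py mv.in
python3 go.py .5353,.1719,.15,.102
```

```text
clock: 4.65
tool_pos: [0.5202, 0.28, 0.0291]
contact_force: [-3.8, -2.0, 8.0]
opening: 0.633
finger_force: 30.0
clock: 5.45
tool_pos: [0.523, 0.2819, 0.1519]
eef_rot: [-0.052, 0.999, 0.002, 0.003]
contact_force: [1.0, -0.6, -0.4]
opening: 1.003
finger_force: 0.0
5.45 [0.523  0.2819 0.1519] [ 0.99 -0.6  -0.41] 1.003 0.0
.5353,.1719,.15,.102 [-0.0007 -0.1107  0.0016] [0.0033 0.0058 0.0029]
```

```bash
echo '[[1, [0, -0.03, 0], [0, 0, 0]], [1, [-0.001, -0.07, 0], [0, 0, 0]], [1, [-0.003, -0.1, 0], [0, 0, 0]], [1, [-0.003, -0.109, 0], [0, 0, 0]], [1, [-0.003, -0.109, 0], [0, 0, 0]], [1, [-0.003, -0.109, 0], [0, 0, 0]], [1, [-0.003, -0.109, 0.03], [0, 0, 0]]]' > mv.in && python3 steer.py mv.in
echo '[[1, [0, 0, 0.035], [0, 0, 0]], [1, [0, 0, 0.065], [0, 0, 0]], [1, [0, 0, 0.085], [0, 0, 0]], [1, [0, 0, 0.09], [0, 0, 0]], [1, [0, 0, 0.09], [0, 0, 0]], [1, [0, 0, 0.09], [0, 0, 0]]]' > mv.in && python3 steer.py mv.in
echo '[[0, [0, 0, 0], [0, 0, 0]], [0, [0, 0, 0], [0, 0, 0]], [0, [0, 0, 0], [0, 0, 0]], [0, [0, 0, 0], [0, 0, 0]], [0, [0, 0, 0], [0, 0, 0]], [0, [0, 0, 0], [0, 0, 0]], [0, [0, 0, 0], [0, 0, 0]]]' > mv.in && python3 steer.py mv.in 30
```

```text
clock: 6.15
tool_pos: [0.5378, 0.1766, 0.1207]
eef_rot: [-0.054, 0.999, 0.003, 0.004]
contact_force: [1.3, 0.4, 0.7]
opening: 1.001
finger_force: 0.0
clock: 6.75
tool_pos: [0.536, 0.1738, 0.0291]
eef_rot: [-0.053, 0.999, 0.001, 0.001]
contact_force: [0.4, -1.6, -0.3]
opening: 0.999
finger_force: 0.0
clock: 7.45
tool_pos: [0.5358, 0.1727, 0.0286]
eef_rot: [-0.053, 0.999, 0.0, 0.0]
contact_force: [0.1, -0.1, 3.7]
opening: 0.634
finger_force: 30.1
```

```bash
echo '[[0, [0, 0, -0.01], [0, 0, 0]], [0, [0, 0, -0.025], [0, 0, 0]], [0, [0, 0, -0.04], [0, 0, 0]], [0, [0, 0, -0.05], [0, 0, 0]], [0, [0, 0, -0.052], [0, 0, 0]], [0, [0, 0, -0.052], [0, 0, 0]], [0, [0, 0, -0.052], [0, 0, 0]], [0, [0, 0, -0.052], [0, 0, 0]], [0, [0, 0, -0.052], [0, 0, 0]]]' > mv.in && python3 steer.py mv.in
echo '[[0, [0, 0, 0], [0, 0, 0]], [0, [0, 0, 0], [0, 0, 0]]]' > mv.in && python3 steer.py mv.in | grep force
```

```text
clock: 8.35
tool_pos: [0.5352, 0.1723, 0.0797]
eef_rot: [-0.053, 0.999, -0.0, -0.0]
contact_force: [0.4, 0.1, -6.3]
opening: 0.631
finger_force: 30.1
contact_force: [0.1, 0.0, -6.6]
finger_force: 30.1
```

Box 2 pulls about 6.5 N, so it is the heavy one. I'll set it back and try box 3.

```bash
echo '[[0, [0, 0, 0.015], [0, 0, 0]], [0, [0, 0, 0.03], [0, 0, 0]], [0, [0, 0, 0.042], [0, 0, 0]], [0, [0, 0, 0.048], [0, 0, 0]], [0, [0, 0, 0.051], [0, 0, 0]], [0, [0, 0, 0.052], [0, 0, 0]], [0, [0, 0, 0.0525], [0, 0, 0]], [0, [0, 0, 0.0525], [0, 0, 0]]]' > mv.in && python3 steer.py mv.in | grep -v eef
echo '[[0.85, [0, 0, 0], [0, 0, 0]], [1, [0, 0, 0], [0, 0, 0]], [1, [0, 0, 0], [0, 0, 0]], [1, [0, 0, 0], [0, 0, 0]], [1, [0, 0, -0.03], [0, 0, 0]], [1, [0, 0, -0.075], [0, 0, 0]], [1, [0, 0, -0.11], [0, 0, 0]], [1, [0, 0, -0.12], [0, 0, 0]], [1, [0, 0, -0.12], [0, 0, 0]]]' > mv.in && python3 steer.py mv.in
python3 go.py .5399,.0591,.15,.101
```

```text
clock: 9.35
tool_pos: [0.5354, 0.1725, 0.0285]
contact_force: [-4.1, -1.2, 2.9]
opening: 0.633
finger_force: 30.1
clock: 10.25
tool_pos: [0.5366, 0.1727, 0.1491]
eef_rot: [-0.052, 0.999, 0.001, 0.002]
contact_force: [0.9, 0.6, -0.8]
opening: 1.002
finger_force: 0.0
10.25 [0.5366 0.1727 0.1491] [ 0.86  0.56 -0.83] 1.002 0.0
.5399,.0591,.15,.101 [ 0.0086 -0.1134 -0.0011] [0.001  0.0033 0.0038]
```

```bash
echo '[[1, [0.002, -0.03, 0], [0, 0, 0]], [1, [0.005, -0.07, 0], [0, 0, 0]], [1, [0.007, -0.103, 0], [0, 0, 0]], [1, [0.007, -0.113, 0], [0, 0, 0]], [1, [0.007, -0.113, 0], [0, 0, 0]], [1, [0.007, -0.113, 0], [0, 0, 0]], [1, [0.007, -0.113, 0.03], [0, 0, 0]]]' > mv.in && python3 steer.py mv.in
echo '[[1, [0, 0, 0.035], [0, 0, 0]], [1, [0, 0, 0.065], [0, 0, 0]], [1, [0, 0, 0.085], [0, 0, 0]], [1, [0, 0, 0.09], [0, 0, 0]], [1, [0, 0, 0.09], [0, 0, 0]], [1, [0, 0, 0.09], [0, 0, 0]]]' > mv.in && python3 steer.py mv.in
echo '[[0, [0, 0, 0], [0, 0, 0]], [0, [0, 0, 0], [0, 0, 0]], [0, [0, 0, 0], [0, 0, 0]], [0, [0, 0, 0], [0, 0, 0]], [0, [0, 0, 0], [0, 0, 0]], [0, [0, 0, 0], [0, 0, 0]], [0, [0, 0, 0], [0, 0, 0]]]' > mv.in && python3 steer.py mv.in 30
```

```text
clock: 10.95
tool_pos: [0.5431, 0.0629, 0.1198]
eef_rot: [-0.054, 0.999, 0.002, 0.004]
contact_force: [0.6, 0.0, -0.4]
opening: 0.996
finger_force: 0.0
clock: 11.55
tool_pos: [0.541, 0.0606, 0.0285]
eef_rot: [-0.053, 0.999, 0.001, 0.001]
contact_force: [0.2, -0.3, 0.6]
opening: 1.0
finger_force: 0.0
clock: 12.25
tool_pos: [0.5407, 0.0594, 0.028]
eef_rot: [-0.053, 0.999, 0.0, 0.0]
contact_force: [-0.7, 0.1, 4.8]
opening: 0.633
finger_force: 30.0
```

```bash
echo '[[0, [0, 0, -0.01], [0, 0, 0]], [0, [0, 0, -0.025], [0, 0, 0]], [0, [0, 0, -0.04], [0, 0, 0]], [0, [0, 0, -0.05], [0, 0, 0]], [0, [0, 0, -0.052], [0, 0, 0]], [0, [0, 0, -0.052], [0, 0, 0]], [0, [0, 0, -0.052], [0, 0, 0]], [0, [0, 0, -0.052], [0, 0, 0]], [0, [0, 0, -0.052], [0, 0, 0]]]' > mv.in && python3 steer.py mv.in
echo '[[0, [0, 0, 0], [0, 0, 0]], [0, [0, 0, 0], [0, 0, 0]]]' > mv.in && python3 steer.py mv.in | grep force
echo '[[0, [0, 0, 0.015], [0, 0, 0]], [0, [0, 0, 0.03], [0, 0, 0]], [0, [0, 0, 0.042], [0, 0, 0]], [0, [0, 0, 0.048], [0, 0, 0]], [0, [0, 0, 0.051], [0, 0, 0]], [0, [0, 0, 0.052], [0, 0, 0]], [0, [0, 0, 0.0525], [0, 0, 0]], [0, [0, 0, 0.0525], [0, 0, 0]]]' > mv.in && python3 steer.py mv.in | grep -v eef
echo '[[0.85, [0, 0, 0], [0, 0, 0]], [1, [0, 0, 0], [0, 0, 0]], [1, [0, 0, 0], [0, 0, 0]], [1, [0, 0, 0], [0, 0, 0]], [1, [0, 0, -0.03], [0, 0, 0]], [1, [0, 0, -0.075], [0, 0, 0]], [1, [0, 0, -0.11], [0, 0, 0]], [1, [0, 0, -0.12], [0, 0, 0]], [1, [0, 0, -0.12], [0, 0, 0]]]' > mv.in && python3 steer.py mv.in
```

```text
clock: 13.15
tool_pos: [0.5401, 0.0593, 0.0792]
eef_rot: [-0.053, 0.999, -0.0, -0.0]
contact_force: [-0.2, 0.3, -2.5]
opening: 0.631
finger_force: 30.0
contact_force: [0.3, 0.7, -1.3]
finger_force: 30.0
clock: 14.15
tool_pos: [0.5402, 0.0594, 0.028]
contact_force: [-3.0, -0.1, 4.7]
opening: 0.634
finger_force: 30.0
clock: 15.05
tool_pos: [0.5414, 0.0594, 0.1485]
eef_rot: [-0.052, 0.999, 0.0, 0.002]
contact_force: [-0.3, -0.9, -0.4]
opening: 0.998
finger_force: 0.0
```

Box 3 is light at about 2 N. I'll go back for box 2 and check the holder with the wrist camera from here first.

```bash
echo '[[1, [0, 0, 0], [0, 0, 0]], [1, [0, 0, 0], [0, 0, 0]]]' > mv.in && python3 steer.py mv.in | grep pos; python3 - <<'E'
from plant import r, viewer
import cv2,pickle
p=viewer.camera_params("wrist");im=viewer.snapshot("wrist")[:,:,::-1];pickle.dump(p,open("w2.pkl","wb"))
cv2.imwrite("pics/w2.png",im)
from h import *
print(proj(p,[[.5307,-.1626,.006],[.6056,-.1665,.006],[.4375,-.157,.08],[.5399,.0591,.07]]).round())
E
```

```text
tool_pos: [0.5394, 0.059, 0.1456]
[[ 90. 151.]
 [ 93. 223.]
 [ -0.  19.]
 [319. 202.]]
```

View pics/w2.png

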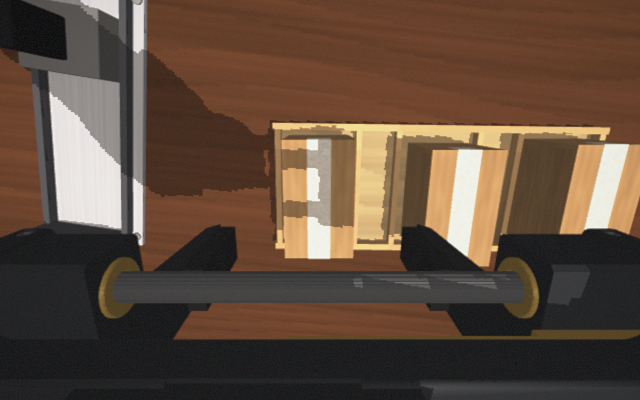

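All three boxes stand in their bays. The holder is at the left, with its bed between cols 48 and 121 at row 151, and the fixed-end foot at about row 228 (I predicted 223).

```bash
python3 - <<'E'
from h import *
import pickle
p=pickle.load(open("w2.pkl","rb"))
for q,z in [((48,151),.006),((121,151),.016),((58,221),.006),((132,228),.016),((38,70),.006),((146,240),.016),((146,20),.016)]: 
    X=plane(p,q,z); c,n=np.cos(-.052),np.sin(-.052);d=X[:2]-[.5307,-.1626]
    print(q,X.round(4),"holder",np.round([c*d[0]+n*d[1],-n*d[0]+c*d[1]],4))
E
echo '[[1, [-0.002, 0.03, 0], [0, 0, 0]], [1, [-0.005, 0.07, 0], [0, 0, 0]], [1, [-0.007, 0.103, 0], [0, 0, 0]], [1, [-0.007, 0.113, 0], [0, 0, 0]], [1, [-0.007, 0.113, 0], [0, 0, 0]], [1, [-0.007, 0.113, 0], [0, 0, 0]], [1, [-0.007, 0.113, 0.03], [0, 0, 0]]]' > mv.in && python3 steer.py mv.in
echo '[[1, [0, 0, 0.035], [0, 0, 0]], [1, [0, 0, 0.065], [0, 0, 0]], [1, [0, 0, 0.085], [0, 0, 0]], [1, [0, 0, 0.088], [0, 0, 0]], [1, [0, 0, 0.088], [0, 0, 0]], [1, [0, 0, 0.088], [0, 0, 0]]]' > mv.in && python3 steer.py mv.in
echo '[[0, [0, 0, 0], [0, 0, 0]], [0, [0, 0, 0], [0, 0, 0]], [0, [0, 0, 0], [0, 0, 0]], [0, [0, 0, 0], [0, 0, 0]], [0, [0, 0, 0], [0, 0, 0]], [0, [0, 0, 0], [0, 0, 0]], [0, [0, 0, 0], [0, 0, 0]]]' > mv.in && python3 steer.py mv.in 35
```

```text
(48, 151) [ 0.5352 -0.2031  0.006 ] holder [ 0.0066 -0.0402]
(121, 151) [ 0.5259 -0.1269  0.016 ] holder [-0.0067  0.0354]
(58, 221) [ 0.6067 -0.202   0.006 ] holder [ 0.078  -0.0354]
(132, 228) [ 0.6018 -0.1209  0.016 ] holder [0.0689 0.0454]
(38, 70) [ 0.4623 -0.2029  0.006 ] holder [-0.0663 -0.0438]
(146, 240) [ 0.6134 -0.1076  0.016 ] holder [0.0797 0.0592]
(146, 20) [ 0.4136 -0.0992  0.016 ] holder [-0.1202  0.0572]
clock: 16.0
tool_pos: [0.5384, 0.1707, 0.1193]
eef_rot: [-0.051, 0.999, 0.0, 0.003]
contact_force: [1.5, 0.6, -0.4]
opening: 0.998
finger_force: 0.0
clock: 16.6
tool_pos: [0.5364, 0.1717, 0.0302]
eef_rot: [-0.052, 0.999, 0.0, 0.001]
contact_force: [1.1, 0.6, 0.5]
opening: 1.005
finger_force: 0.0
clock: 17.3
tool_pos: [0.5357, 0.1725, 0.0295]
eef_rot: [-0.053, 0.999, 0.0, 0.0]
contact_force: [0.5, -0.4, 4.7]
opening: 0.634
finger_force: 35.0
```

```bash
echo '[[0, [0, 0, -0.01], [0, 0, 0]], [0, [0, 0, -0.03], [0, 0, 0]], [0, [0, 0, -0.055], [0, 0, 0]], [0, [0, 0, -0.08], [0, 0, 0]], [0, [0, 0, -0.1], [0, 0, 0]], [0, [0, 0, -0.105], [0, 0, 0]], [0, [0, 0, -0.105], [0, 0, 0]]]' > mv.in && python3 steer.py mv.in
python3 go.py .5337,-.1628,.134,-.052
```

```text
clock: 18.0
tool_pos: [0.5354, 0.1722, 0.1344]
eef_rot: [-0.052, 0.999, 0.0, 0.0]
contact_force: [0.0, 0.7, -6.0]
opening: 0.634
finger_force: 35.0
18.0 [0.5354 0.1722 0.1344] [ 0.05  0.72 -5.99] 0.634 34.99845765531063
.5337,-.1628,.134,-.052 [ 3.68e-02 -3.33e-01  3.00e-04] [0.00e+00 1.00e-04 1.57e-01]
```

To row units: 0.157 rad / 2 = 0.0785.

```bash
echo '[[0, [0.002, -0.015, 0], [0, 0, 0.005]], [0, [0.005, -0.045, 0], [0, 0, 0.01]], [0, [0.009, -0.085, 0], [0, 0, 0.02]], [0, [0.014, -0.125, 0], [0, 0, 0.03]], [0, [0.018, -0.165, 0], [0, 0, 0.04]], [0, [0.023, -0.205, 0], [0, 0, 0.05]], [0, [0.027, -0.245, 0], [0, 0, 0.06]], [0, [0.031, -0.285, 0], [0, 0, 0.07]], [0, [0.035, -0.315, 0], [0, 0, 0.0785]], [0, [0.0365, -0.33, 0], [0, 0, 0.0785]]]' > mv.in && python3 steer.py mv.in
echo '[[0, [0, -0.003, 0], [0, 0, 0]], [0, [0, -0.003, 0], [0, 0, 0]], [0, [0, -0.003, 0], [0, 0, 0]], [0, [0, -0.003, 0], [0, 0, 0]]]' > mv.in && python3 steer.py mv.in
python3 - <<'E'
from plant import r, viewer
import cv2,numpy as np
t=viewer.snapshot("top")[:,:,::-1];s=viewer.snapshot("side")[:,:,::-1]
k=4
m=np.zeros((600,790,3),np.uint8)
a=cv2.resize(t[195:330,335:425],None,fx=k,fy=k,interpolation=cv2.INTER_CUBIC);b=cv2.resize(s[105:210,318:423],None,fx=k,fy=k,interpolation=cv2.INTER_CUBIC)
m[:540,:360]=a;m[:420,370:]=b;cv2.imwrite("pics/p1.png",m)
E
python3 go.py .5337,-.1628,.03,-.052
```

```text
clock: 19.0
tool_pos: [0.531, -0.1652, 0.1325]
eef_rot: [0.029, 1.0, -0.001, -0.002]
contact_force: [0.2, -0.3, -6.1]
opening: 0.629
finger_force: 35.0
clock: 19.4
tool_pos: [0.5341, -0.1602, 0.1342]
eef_rot: [0.024, 1.0, 0.001, 0.0]
contact_force: [0.2, -0.3, -6.1]
opening: 0.633
finger_force: 35.0
19.5 [ 0.534  -0.161   0.1343] [ 0.97  0.66 -5.84] 0.632 34.998311307281256
.5337,-.1628,.03,-.052 [ 0.0002 -0.0018  0.1043] [0.0007 0.0001 0.0026]
```

View pics/p1.png

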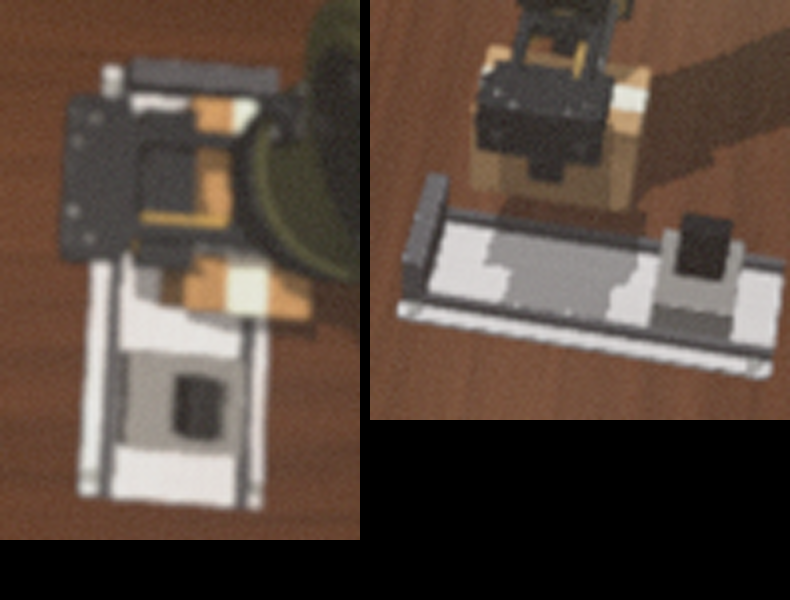

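The box hangs over the bed, square to the rails, between the plate and the stop in both views. Lowering it.

```bash
echo '[[0, [0, 0, 0.02], [0, 0, 0]], [0, [0, 0, 0.045], [0, 0, 0]], [0, [0, 0, 0.065], [0, 0, 0]], [0, [0, 0, 0.08], [0, 0, 0]], [0, [0, 0, 0.09], [0, 0, 0]], [0, [0, 0, 0.095], [0, 0, 0]], [0, [0, 0, 0.098], [0, 0, 0]], [0, [0, 0, 0.1], [0, 0, 0]], [0, [0, 0, 0.1], [0, 0, 0]]]' > mv.in && python3 steer.py mv.in
```

```text
clock: 20.4
tool_pos: [0.5341, -0.1626, 0.0345]
eef_rot: [0.026, 1.0, -0.0, 0.0]
contact_force: [0.6, 0.2, -6.2]
opening: 0.63
finger_force: 35.0
```

```bash
echo '[[0, [0, 0, 0.002], [0, 0, 0]], [0, [0, 0, 0.004], [0, 0, 0]], [0, [0, 0, 0.005], [0, 0, 0]], [0, [0, 0, 0.0055], [0, 0, 0]], [0, [0, 0, 0.0055], [0, 0, 0]]]' > mv.in && python3 steer.py mv.in
```

```text
clock: 20.9
tool_pos: [0.5338, -0.1626, 0.0295]
eef_rot: [0.026, 1.0, -0.0, 0.0]
contact_force: [-2.2, 0.5, 5.0]
opening: 0.636
finger_force: 35.0
```

It touched down at z = 0.0295, the same height as in the bay, with the weight off the wrist. I'll release it and go over the stop fin.

```bash
echo '[[0.85, [0, 0, 0], [0, 0, 0]], [1, [0, 0, 0], [0, 0, 0]], [1, [0, 0, 0], [0, 0, 0]], [1, [0, 0, 0], [0, 0, 0]], [1, [0, 0, -0.03], [0, 0, 0]], [1, [0, 0, -0.075], [0, 0, 0]], [1, [0, 0, -0.11], [0, 0, 0]], [1, [0, 0, -0.12], [0, 0, 0]], [1, [0, 0, -0.12], [0, 0, 0]], [1, [0, 0, -0.12], [0, 0, 0]]]' > mv.in && python3 steer.py mv.in
python3 go.py .4375,-.157,.145,-.052
```

```text
clock: 21.9
tool_pos: [0.5329, -0.1627, 0.1476]
eef_rot: [0.026, 1.0, 0.0, -0.001]
contact_force: [0.2, -0.4, 0.2]
opening: 1.004
finger_force: 0.0
21.9 [ 0.5329 -0.1627  0.1476] [ 0.16 -0.37  0.19] 1.004 0.0
.4375,-.157,.145,-.052 [0.0956 0.0007 0.0028] [ 0.     -0.0018  0.0001]
```

```bash
echo '[[1, [0.02, 0, 0], [0, 0, 0]], [1, [0.05, 0, 0], [0, 0, 0]], [1, [0.08, 0.001, 0], [0, 0, 0]], [1, [0.095, 0.001, 0], [0, 0, 0]], [1, [0.096, 0.001, 0], [0, 0, 0]], [1, [0.096, 0.001, 0], [0, 0, 0]], [1, [0.096, 0.001, 0], [0, 0, 0]]]' > mv.in && python3 steer.py mv.in
python3 - <<'E'
from plant import r, viewer
import cv2,numpy as np
p=viewer.camera_params("wrist")
w=viewer.snapshot("wrist")[:,:,::-1];s=viewer.snapshot("side")[:,:,::-1];k=4
m=np.zeros((590,640,3),np.uint8);m[:300,:]=w[:300]
b=cv2.resize(s[130:202,318:423],None,fx=k,fy=k,interpolation=cv2.INTER_CUBIC);m[302:590,:420]=b;cv2.imwrite("pics/f1.png",m)
from h import *
print(proj(p,[[.4375,-.157,.08],[.5334,-.1626,.07],[.6056,-.1665,.006]]).round())
E
python3 go.py .4375,-.157,.045,-.052
```

```text
clock: 22.6
tool_pos: [0.4393, -0.1564, 0.1482]
eef_rot: [0.026, 1.0, 0.0, 0.0]
contact_force: [0.8, -0.3, 0.7]
opening: 1.004
finger_force: 0.0
[[318. 202.]
 [317. 304.]
 [317. 325.]]
22.7 [ 0.4391 -0.1565  0.1484] [ 0.3  -0.2  -0.47] 1.0 0.0
.4375,-.157,.045,-.052 [ 0.0016 -0.0007  0.1034] [0.0005 0.0008 0.0004]
```

View pics/f1.png

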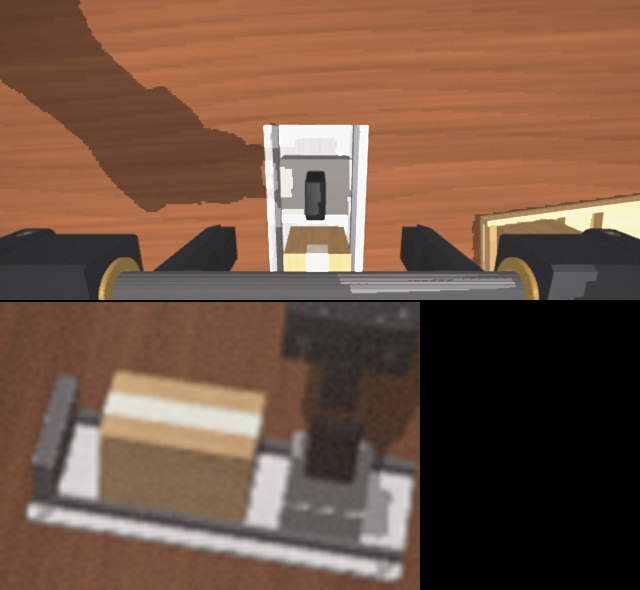

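The box stands on the bed. The fin is at (315,195) between the fingers (inner edges at cols 236 and 402), so I'll go down and pinch it.

```bash
echo '[[0.5, [0, 0, 0], [0, 0, 0]], [0.5, [0, 0, 0.02], [0, 0, 0]], [0.5, [0, 0, 0.05], [0, 0, 0]], [0.5, [0, 0, 0.08], [0, 0, 0]], [0.5, [0, 0, 0.097], [0, 0, 0]], [0.5, [0, 0, 0.103], [0, 0, 0]], [0.5, [0, 0, 0.103], [0, 0, 0]], [0.5, [0, 0, 0.103], [0, 0, 0]]]' > mv.in && python3 steer.py mv.in 20
echo '[[0, [0, 0, 0], [0, 0, 0]], [0, [0, 0, 0], [0, 0, 0]], [0, [0, 0, 0], [0, 0, 0]], [0, [0, 0, 0], [0, 0, 0]], [0, [0, 0, 0], [0, 0, 0]], [0, [0, 0, 0], [0, 0, 0]]]' > mv.in && python3 steer.py mv.in 20
```

```text
clock: 23.5
tool_pos: [0.4385, -0.1566, 0.0463]
eef_rot: [0.026, 1.0, -0.0, 0.001]
contact_force: [0.1, 0.1, 0.2]
opening: 0.503
finger_force: 0.0
clock: 24.1
tool_pos: [0.438, -0.1588, 0.0461]
eef_rot: [0.027, 1.0, -0.001, 0.0]
contact_force: [0.6, -4.8, 3.2]
opening: 0.182
finger_force: 20.0
```

The fin is gripped (0.182 × 88 = 16 mm). Now I'll slide the stop forward.

```bash
echo '[[0, [-0.003, 0, 0], [0, 0, 0]], [0, [-0.008, 0, 0], [0, 0, 0]], [0, [-0.013, 0, 0], [0, 0, 0]], [0, [-0.018, 0, 0], [0, 0, 0]], [0, [-0.022, 0, 0], [0, 0, 0]], [0, [-0.026, 0, 0], [0, 0, 0]], [0, [-0.03, 0, 0], [0, 0, 0]], [0, [-0.034, 0, 0], [0, 0, 0]], [0, [-0.037, 0, 0], [0, 0, 0]], [0, [-0.039, 0, 0], [0, 0, 0]]]' > mv.in && python3 steer.py mv.in 35
echo '[[0, [0, 0, 0], [0, 0, 0]], [0, [0, 0, 0], [0, 0, 0]]]' > mv.in && python3 steer.py mv.in
```

```text
clock: 25.1
tool_pos: [0.4723, -0.1606, 0.0461]
eef_rot: [0.027, 1.0, -0.002, -0.004]
contact_force: [-7.6, -3.7, 10.6]
opening: 0.178
finger_force: 35.0
clock: 25.3
tool_pos: [0.473, -0.1606, 0.0461]
eef_rot: [0.027, 1.0, -0.002, -0.003]
contact_force: [-5.7, -3.3, 9.4]
opening: 0.181
finger_force: 35.0
```

```bash
echo '[[0, [-0.002, 0, 0], [0, 0, 0]], [0, [-0.004, 0, 0], [0, 0, 0]], [0, [-0.006, 0, 0], [0, 0, 0]], [0, [-0.007, 0, 0], [0, 0, 0]], [0, [-0.008, 0, 0], [0, 0, 0]]]' > mv.in && python3 steer.py mv.in|grep -E "pos|contact"
echo '[[0, [-0.001, 0, 0], [0, 0, 0]], [0, [-0.002, 0, 0], [0, 0, 0]], [0, [-0.003, 0, 0], [0, 0, 0]]]' > mv.in && python3 steer.py mv.in|grep -E "pos|contact"
```

```text
tool_pos: [0.4802, -0.161, 0.0461]
contact_force: [-7.3, -3.0, 11.8]
tool_pos: [0.483, -0.1611, 0.0461]
contact_force: [-8.1, -3.6, 11.9]
```

```bash
echo '[[0, [-0.001, 0, 0], [0, 0, 0]], [0, [-0.002, 0, 0], [0, 0, 0]], [0, [-0.003, 0, 0], [0, 0, 0]]]' > mv.in && python3 steer.py mv.in|grep -E "pos|contact"
echo '[[0, [-0.001, 0, 0], [0, 0, 0]], [0, [-0.002, 0, 0], [0, 0, 0]], [0, [-0.003, 0, 0], [0, 0, 0]]]' > mv.in && python3 steer.py mv.in|grep -E "pos|contact"
```

```text
tool_pos: [0.486, -0.1614, 0.0461]
contact_force: [-8.6, -3.4, 12.1]
tool_pos: [0.4869, -0.1613, 0.0461]
contact_force: [-13.1, -1.7, 17.7]
```

The force is rising and the motion has nearly stopped, so I'll confirm with one more step.

```bash
echo '[[0, [-0.001, 0, 0], [0, 0, 0]], [0, [-0.002, 0, 0], [0, 0, 0]], [0, [-0.002, 0, 0], [0, 0, 0]], [0, [-0.002, 0, 0], [0, 0, 0]]]' > mv.in && python3 steer.py mv.in|grep -E "pos|contact"
python3 - <<'E'
from plant import r, viewer
import cv2,numpy as np
t=viewer.snapshot("top")[:,:,::-1];s=viewer.snapshot("side")[:,:,::-1];k=4
m=np.zeros((540,790,3),np.uint8)
m[:540,:360]=cv2.resize(t[195:330,335:425],None,fx=k,fy=k,interpolation=cv2.INTER_CUBIC);m[:420,370:]=cv2.resize(s[105:210,318:423],None,fx=k,fy=k,interpolation=cv2.INTER_CUBIC);cv2.imwrite("pics/s1.png",m)
E
```

```text
tool_pos: [0.4869, -0.1614, 0.0461]
contact_force: [-14.7, -1.3, 18.6]
```

View pics/s1.png

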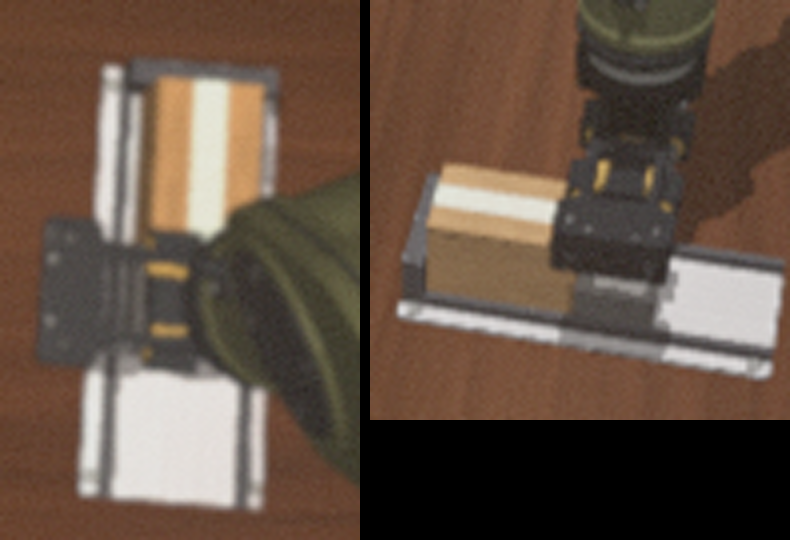

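The lid reaches the plate in both views, so the box is tight against the fixed end at tool x = 0.487. Now I'll back the stop off by about 5.5 mm.

```bash
echo '[[0, [0.003, 0, 0], [0, 0, 0]], [0, [0.006, 0, 0], [0, 0, 0]], [0, [0.009, 0, 0], [0, 0, 0]], [0, [0.012, 0, 0], [0, 0, 0]], [0, [0.014, 0, 0], [0, 0, 0]], [0, [0.015, 0, 0], [0, 0, 0]], [0, [0.015, 0, 0], [0, 0, 0]], [0, [0.015, 0, 0], [0, 0, 0]]]' > mv.in && python3 steer.py mv.in|grep -E "pos|contact"
```

```text
tool_pos: [0.4813, -0.161, 0.0462]
contact_force: [0.7, -5.7, 3.8]
```

The gap is about 5.6 mm. Release and retreat straight up.

```bash
echo '[[0.3, [0, 0, 0], [0, 0, 0]], [0.5, [0, 0, 0], [0, 0, 0]], [0.5, [0, 0, 0], [0, 0, 0]], [0.5, [0, 0, 0], [0, 0, 0]], [0.5, [0, 0, -0.03], [0, 0, 0]], [0.5, [0, 0, -0.075], [0, 0, 0]], [0.5, [0, 0, -0.12], [0, 0, 0]], [0.5, [0, 0, -0.16], [0, 0, 0]], [0.5, [0, 0, -0.17], [0, 0, 0]]]' > mv.in && python3 steer.py mv.in
echo '[[0.5, [0.03, 0, 0], [0, 0, 0]], [0.5, [0.05, 0, 0], [0, 0, 0]], [0.5, [0.05, 0.04, 0], [0, 0, 0]], [0.5, [0.05, 0.09, 0], [0, 0, 0]], [0.5, [0.05, 0.14, 0], [0, 0, 0]], [0.5, [0.05, 0.19, 0], [0, 0, 0]], [0.5, [0.05, 0.23, 0], [0, 0, 0]], [0.5, [0.05, 0.24, 0], [0, 0, 0]], [0.5, [0.05, 0.24, 0], [0, 0, 0]]]' > mv.in && python3 steer.py mv.in
python3 - <<'E'
from plant import r, viewer
import cv2,numpy as np
t=viewer.snapshot("top")[:,:,::-1];s=viewer.snapshot("side")[:,:,::-1]
cv2.imwrite("pics/e_t.png",t);cv2.imwrite("pics/e_s.png",s)
m=np.zeros((590,790,3),np.uint8)
m[:390,:]=cv2.resize(t[200:330,152:416],(790,390),interpolation=cv2.INTER_CUBIC)
m[395:590,:]=0
b=cv2.resize(s[145:193,320:424],None,fx=4,fy=4,interpolation=cv2.INTER_CUBIC);m[395:395+192,:416]=b;cv2.imwrite("pics/e.png",m)
E
```

```text
clock: 28.9
tool_pos: [0.4829, -0.1587, 0.2195]
eef_rot: [0.026, 1.0, -0.0, 0.003]
contact_force: [0.3, 0.0, -0.9]
opening: 0.498
finger_force: 0.0
clock: 29.8
tool_pos: [0.4429, 0.0851, 0.2152]
eef_rot: [0.024, 1.0, 0.0, -0.0]
contact_force: [-0.1, -0.0, -0.7]
opening: 0.501
finger_force: 0.0
```

View pics/e.png

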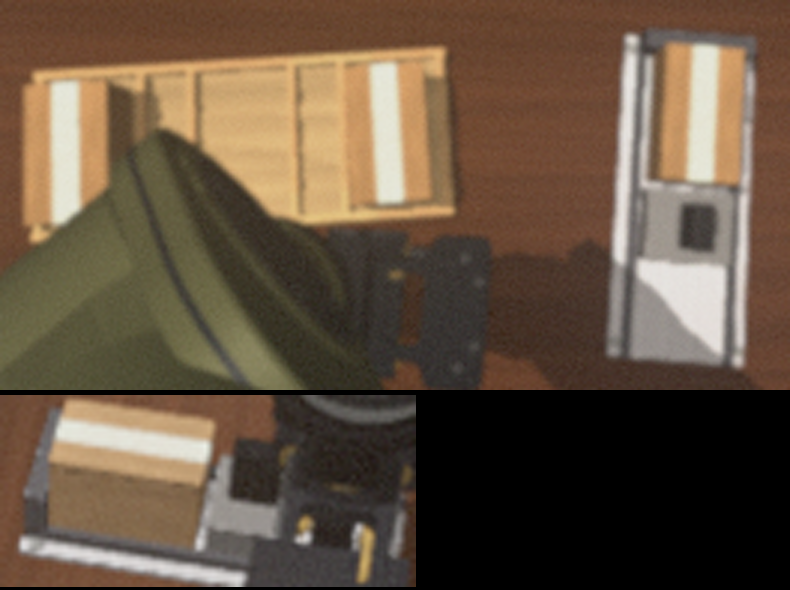

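The heavy box stands at the fixed end with a thin white gap to the stop (top crop, row ~187). Boxes 1 and 3 are in their bays, and the arm is clear of everything. Handing in.

```bash
python3 -c "
from plant import r, viewer
print(r.finish_job())"
```

```text
the job is handed in; nothing more can be done
None
```

I handed the job in at about 30 s on the robot's clock: box_2 was the heavy one (about 6.5 N against about 2 N) and stands against the fixed end with about 5.6 mm of play to the stop, and boxes 1 and 3 are back in their bays; no verdict was returned.

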